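Rock the check weight free of its travel clamp

TASK

Get the check weight for the pocket scale ready: lift the loose white dust cap off the top of the steel check weight and set it, open side down, into the shallow round dish, and let go of it. Then take the weight by its upright bar and rock it side to side, towards one jaw and then the other, so that both stiff jaws of the travel clamp are pushed back and the weight comes free; do not force it with a hard straight pull. Finish while still holding the weight upright and still in the gripper, straight above the clamp and just clear of it (underside about 2 cm above the tops of the jaws), and leave everything else on the table where it is.

Things in the scene. Friction and masses are not known exactly. Their poses are not given: they have to be found in the camera images.
- clamp: grey travel clamp fixed to the table, base plate 50 mm (x) by 116 mm (y), 10 mm thick; origin at the centre of its underside, on the table. The weight stands at its middle, on the base plate (10 mm up). Its y axis runs through the two jaws, so the weight is rocked along y. Behind each jaw stands a post 46 mm high at y = +-39 mm.
- jaw_left (a joint): aluminium jaw on the clamp's +y side; 0 = touching the weight (0.3 mm gap), 0.0045 m = pushed fully back (outwards, to +y). It slides stiffly (about 5 N) and stays where it is pushed. The jaw is 14 mm thick, 26 mm wide, and reaches from 25 to 55 mm above the table; while it is forward its underside hangs 2.4 mm over the weight's shoulder.
- jaw_right (a joint): the same jaw on the clamp's -y side; grows to 0.0045 m as it is pushed back, to -y. To let the weight out, the two jaws together must be back by more than 5 mm, so both must be. Leaning the weight 0.12 rad towards a jaw, about the foot's lower edge on that side (9 mm off the middle), pushes that jaw fully back.
- weight_center (a point): centre (45 mm above the underside) of the steel check weight, 90 mm tall, 0.4 kg, axes along the clamp's when seated, its underside then 10 mm above the table. The lowest 4 mm are 18 mm wide in y; from 4 to 12 mm up a shoulder 27.4 mm wide in y sits under the jaws with 3 mm of play upwards; above that it is a plain upright bar, 24 mm (x) by 22 mm (y).
- cap_center (a point): centre (half-way up) of the round white plastic dust cap, 46 mm outside diameter, 36 mm tall, 3 mm wall, 4 mm top, open below, 25 g; it hangs loosely over the top of the weight (inside 40 mm wide, 32 mm deep), its rim 68 mm above the table. Its z axis points up.
- dish: shallow round grey dish fixed to the table, the holder for the cap: 66 mm outside, 58 mm inside diameter, rim 12 mm and inner floor 4 mm above the table; origin at the centre of its underside.
- jar_center (a point): bystander, leave alone: sample jar with a red lid, 54 mm across, 68 mm high; its centre
- vial_center (a point): bystander, leave alone: small white vial, 28 mm across, 42 mm high; its centre
- pen_center (a point): bystander, leave alone: steel pen lying flat, 130 mm long, 10 mm thick; its centre
- lighter_center (a point): bystander, leave alone: flat dark steel lighter, 58 x 36 x 12 mm; its centre
- scale_center (a point): bystander, leave alone: black pocket scale, 120 x 72 x 18 mm; its centre
- tub_center (a point): bystander, leave alone: clear open plastic tub, 100 x 70 x 40 mm; its centre
Not all that is in view belongs to the job. What is shaped like the part that bears cap_center but black is not meant. What is shaped like the clamp but blue is not meant.

How it is judged:
By the outcome, as a careful person would: the job done as asked, in the order asked, and still so for the second after the job is handed in, while the arm keeps its last pose, push and grip.
It also fails if it takes over 61 s, if anything falls off the work surface, if the arm or the gripper's body presses on something with over 40 N, if the wrist force passes 120 N, or if a joint passes its speed limit or range.

ROBOT

A 7-joint arm with a two-finger parallel gripper is mounted at the origin on the work surface. World frame = base frame: x ahead of the robot, y to its left, z up, the work surface at z = 0. Lengths are in m, angles in rad, forces in N, time in s.
With the tool pointing down it reaches from about 0.4 to 0.85 m from the base axis. Payload 10.4 kg.
Tool frame: the origin (TCP) lies between the finger pads; the fingertips stand 11 mm ahead of it and the grasp point (between the pads) lies 8 mm behind it; z points along the fingers, y is the direction in which the jaws open and shut (so a half turn about z gives the same grasp; the last joint's range is limited). The gripper opens to 87 mm and grips with 3 to 60 N. Pads are 19 mm wide; open, the fingers measure 117 mm over their backs; the gripper's body (75 mm by 190 mm) begins 51 mm behind the grasp point.
Start: joints at [-1.191, 0.332, -0.065, 1.46, 0.022, 1.35, -0.088], TCP at [0.245, 0.575, 0.234] pointing down, gripper open.
Joint ranges: [-2.6, 2.6], [-0.5, 2.12], [-1.47, 1.34], [0.16, 2.42], [-1.27, 4.41], [0.06, 2.06], [-2.6, 2.6]. Speed limits (rad/s): [2.22, 2.22, 2.79, 2.79, 3.14, 3.14, 3.14].

INTERFACE

Orientations are given as a unit quaternion [x, y, z, w].
In Python, from bench import r, eyes gives the robot as it stands.
- The arm moves only by the shell command python3 -m inch 'ROWS' [FORCE]. ROWS is a JSON object of lists of equal length, an entry for each row: "translation": the shift along the world's x, y, z scaled (see below), a list of three; "rot": the turn, a rotation vector about the world's x, y, z scaled (see below), a list of three; "jaw": the finger opening in mm, from 0 to 87. In form: {"translation": [[tx, ty, tz], ...], "rot": [[ax, ay, az], ...], "jaw": [jaw, ...]}. A call has 1 to 20 rows; each row is the pose to reach, as a shift and turn from the pose measured when the call began; what a row does not reach only later rows make up. The controller multiplies each number of a shift by 100 mm and each number of a turn by 60 degrees. A row lasts 1/10 s, in which the tool goes at most 50 mm and 8.59 degrees, less where a joint would pass 70% of its speed; a pose out of reach is approached as far as the arm can. A call with a number of a shift or a turn outside -1 to 1 is refused whole. A call with a gripper value outside its range is refused whole. The fingers move at their own pace and stop on an object; FORCE is the grip in N (left out, the last holds). Time passes only in rows, so rows that repeat a pose let the fingers close. It gives the time, the measured TCP pose, the force and the opening at its end, in the units of the state.
- r.read_state(): the state, without advancing time (a new reading comes with each control period).
- eyes.camera(name): name is "scene" or "top" or "wrist"; returns the picture (400x640x3 uint8, blue, green, red); there is no depth.
- eyes.calibration(name): a dict with "fx", "fy", "cx", "cy" (pixels), "distortion" ([k1, k2, p1, p2, k3] as OpenCV has them; the pictures are not rectified), "R" (3x3) and "t" (3): a world point X has camera coordinates R X + t; the wrist camera has in their place "hand_eye" (4x4, takes a point from camera to tool coordinates, whose origin is the TCP and whose axes are the flange's). Camera axes: x right, y down, z forward; pixel columns grow to the right and rows downward; lengths in m; the calibration is good to about 2 mm. A picture is of the moment at which its call begins: read the wrist's pose just before it. calibration takes no time and is no camera call.
- r.close_job(): hands the job in, once; it reports no verdict.
The state is a dict: "time": time; "joint_positions": joint angles; "joint_vel": joint speeds; "joint_torque": joint torques, N m; "ee_pos": TCP position; "eef_rot": TCP orientation; "ft_force": force on the tool from outside, world axes, zero at the start; "torque": the same for the moment, N m; "width": finger opening in m.
Only numpy, scipy, OpenCV 4.12 (cv2) and the standard library are available. Lean on these libraries where they do the work, as an engineer would, in place of code of your own. Each camera call takes 0.05 s, during which the arm holds its last target. There are 200 camera calls.

## Working session

There is one attempt and no reset: what is moved stays moved. The work goes in short steps, Python scripts to look and compute and a shell command to move; the robot and the scene stay as the last step left them, time stands still between calls to the robot, and variables do not carry over. Pictures are saved under pics/ and viewed, about 8 in all and at most 12, crops included, and the job is handed in when it is done.

```bash
mkdir -p pics; ls; python3 - <<'E'
from bench import r,eyes
import cv2
s=r.read_state();print(s['time'],s['ee_pos'],s['eef_rot'],s['width'],s['ft_force'])
for n in ('scene','top'):
    cv2.imwrite(f'pics/{n}0.png',eyes.camera(n)); c=eyes.calibration(n); print(n,c)
print(eyes.calibration('wrist'))
E
```

```text
pics
0.0 [0.24486475 0.57464088 0.23274517] [ 2.00019125e-01  9.79791728e-01 -7.12116892e-04 -1.06154884e-04] 0.0867868595380188 [ 0.46571813  0.84139925 -0.32891945]
scene {'fx': 484.8304079202469, 'fy': 484.8304079202469, 'cx': 316.038768133532, 'cy': 201.0445668458314, 'distortion': array([0.04233005, 0.        , 0.        , 0.        , 0.        ]), 'R': array([[ 0.47083027,  0.88220892, -0.00512724],
       [ 0.68571791, -0.3696083 , -0.62704119],
       [-0.5550764 ,  0.29171413, -0.77896922]]), 't': array([-0.24458767, -0.33722114,  1.60493932])}
top {'fx': 404.42366693027924, 'fy': 404.42366693027924, 'cx': 321.72173148238016, 'cy': 195.6360947123669, 'distortion': array([-0.0634208,  0.       ,  0.       ,  0.       ,  0.       ]), 'R': array([[ 0.00303898, -0.99993132,  0.01131905],
       [-0.98581043, -0.00489543, -0.16779103],
       [ 0.16783491, -0.01064852, -0.9857576 ]]), 't': array([-0.01396183,  0.54056582,  0.98569384])}
{'fx': 335.80697501346543, 'fy': 335.80697501346543, 'cx': 320.0438896988058, 'cy': 201.99425453990756, 'distortion': array([-0.03340004,  0.        ,  0.        ,  0.        ,  0.        ]), 'hand_eye': array([[-2.29264591e-04, -9.61825407e-01, -2.73663724e-01,
         7.52335543e-02],
       [ 9.99999645e-01, -4.42261151e-04,  7.16622206e-04,
        -5.22111688e-05],
       [-8.10296279e-04, -2.73663463e-01,  9.61825167e-01,
        -1.50624523e-01],
       [ 0.00000000e+00,  0.00000000e+00,  0.00000000e+00,
         1.00000000e+00]])}
```

View pics/scene0.png

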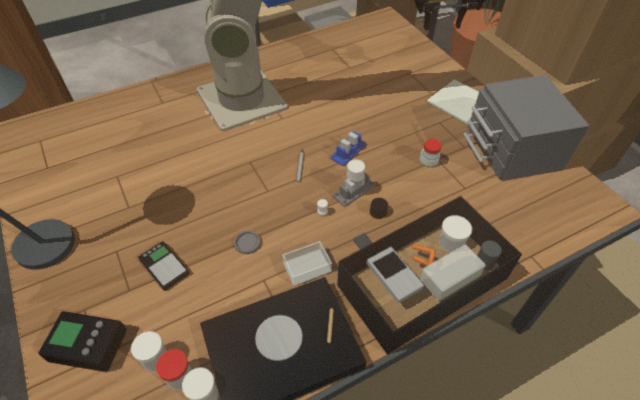

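View pics/top0.png

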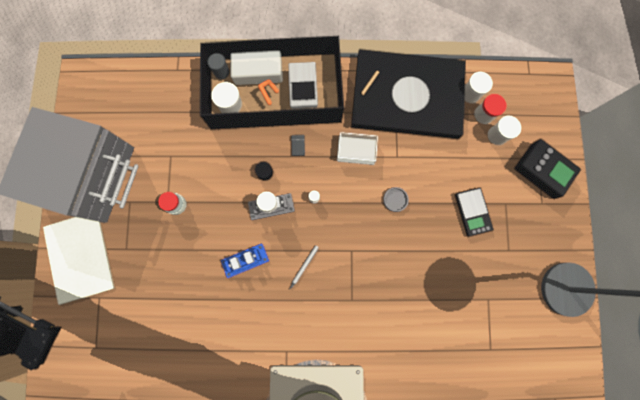

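The scene shows the grey clamp with the white cap on it at about (355,180), and the top view has it at (268,205). There is a black cap at top (263,170), a blue clamp at (245,260) and the round dish at (395,200). The white cap on the grey clamp matches the description; the black cap and blue clamp are decoys, and the white jars in the box aren't on a clamp. I'll measure and confirm with enlarged crops.

```bash
cat > h.py <<'E'
import numpy as np, cv2
from bench import r,eyes
from scipy.spatial.transform import Rotation as Ro
def cam(n,state=None):
    c=eyes.calibration(n); K=np.array([[c['fx'],0,c['cx']],[0,c['fy'],c['cy']],[0,0,1]]); d=np.array(c['distortion'])
    if n=='wrist':
        H=c['hand_eye']; T=np.eye(4); T[:3,:3]=Ro.from_quat(state['eef_rot']).as_matrix(); T[:3,3]=state['ee_pos']
        W=np.linalg.inv(T@H); return K,d,W[:3,:3],W[:3,3]
    return K,d,np.array(c['R']),np.array(c['t'])
def ray(C,uv,z):
    K,d,R,t=C; p=cv2.undistortPoints(np.array([[uv]],float),K,d)[0,0]
    o=-R.T@t; v=R.T@np.array([p[0],p[1],1]); return o+v*(z-o[2])/v[2]
def proj(C,X):
    K,d,R,t=C; return cv2.projectPoints(np.array(X,float).reshape(-1,1,3),cv2.Rodrigues(R)[0],t,K,d)[0][:,0]
def crop(img,x,y,w,h,s,f):
    cv2.imwrite(f,cv2.resize(img[y:y+h,x:x+w],None,fx=s,fy=s,interpolation=cv2.INTER_CUBIC))
E
python3 - <<'E'
from h import *
t=cv2.imread('pics/top0.png'); s=cv2.imread('pics/scene0.png')
a=cv2.resize(t[150:290,215:335],None,fx=4,fy=4,interpolation=2)[:, :400*1]
a=cv2.resize(t[155:285,215:315],None,fx=4,fy=4,interpolation=2)
b=cv2.resize(s[125:255,315:415],None,fx=4,fy=4,interpolation=2)
cv2.imwrite('pics/c1.png',np.hstack([a,b]))
C=cam('top')
for n,uv,z in [('cap',(266,202),.104),('clamp',(271,206),.01),('dish',(395,200),.008),('blue',(245,260),.01),('black',(263,171),.036),('vial',(314,197),.042),('jar',(168,202),.068),('pen',(305,266),.01)]: print(n,ray(C,uv,z).round(4))
E
```

```text
cap [0.5146 0.1224 0.104 ]
clamp [0.5184 0.121  0.01  ]
dish [ 0.5363 -0.2065  0.008 ]
blue [0.3776 0.1849 0.01  ]
black [0.6065 0.1411 0.036 ]
vial [0.5376 0.0079 0.042 ]
jar [0.5188 0.3728 0.068 ]
pen [0.3632 0.0302 0.01  ]
```

View pics/c1.png

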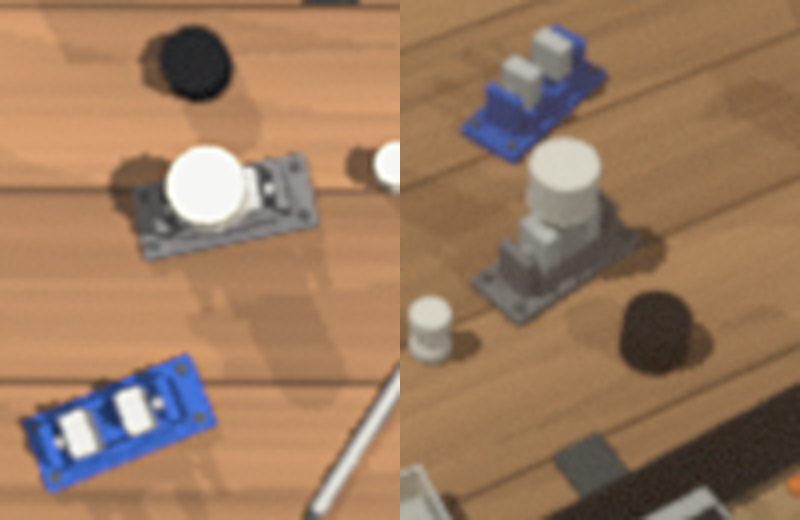

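The crop confirms it: the white cap sits on the weight in the grey clamp, at top pixel about (266,202), with a yaw near +0.2. The black cap stands apart at (263,171), and the blue clamp is empty. Next I'll move above the clamp and measure with the wrist camera.

```bash
M='python3 -m inch'
$M '{"translation":[[0.14,-0.22,0],[0.28,-0.45,0],[0.42,-0.68,0],[0.56,-0.9,0],[0.56,-0.9,0]],"rot":[[0,0,0.03],[0,0,0.06],[0,0,0.09],[0,0,0.12],[0,0,0.12]],"jaw":[87,87,87,87,87]}'
$M '{"translation":[[0.14,-0.22,0],[0.28,-0.45,0],[0.42,-0.68,0],[0.56,-0.9,0],[0.56,-0.9,0]],"rot":[[0,0,0.03],[0,0,0.06],[0,0,0.09],[0,0,0.12],[0,0,0.12]],"jaw":[87,87,87,87,87]}'
$M '{"translation":[[0.14,-0.22,0],[0.28,-0.45,0],[0.42,-0.68,0],[0.56,-0.9,0],[0.56,-0.9,0]],"rot":[[0,0,0.03],[0,0,0.06],[0,0,0.09],[0,0,0.12],[0,0,0.12]],"jaw":[87,87,87,87,87]}'
$M '{"translation":[[0.14,-0.22,0],[0.28,-0.45,0],[0.42,-0.68,0],[0.56,-0.9,0],[0.56,-0.9,0]],"rot":[[0,0,0.03],[0,0,0.06],[0,0,0.09],[0,0,0.12],[0,0,0.12]],"jaw":[87,87,87,87,87]}'
$M '{"translation":[[0.1,-0.22,0],[0.2,-0.45,0],[0.3,-0.68,0],[0.3,-0.9,0],[0.3,-0.9,0],[0.3,-0.9,0]],"rot":[[0,0,0.03],[0,0,0.06],[0,0,0.09],[0,0,0.12],[0,0,0.12],[0,0,0.12]],"jaw":[87,87,87,87,87,87]}'
python3 - <<'E'
from h import *
s=r.read_state(); im=eyes.camera('wrist'); C=cam('wrist',s)
cv2.imwrite('pics/w1.png',im); np.savez('w1.npz',K=C[0],d=C[1],R=C[2],t=C[3])
print(s['time'],s['ee_pos'],s['ft_force']); R=Ro.from_quat(s['eef_rot']).as_matrix(); print(R.round(3), s['joint_positions'])
E
```

```text
time: 0.6
ee_pos: [0.3039, 0.4815, 0.2328]
eef_rot: [0.14, 0.99, -0.001, 0.001]
ft_force: [0.1, 0.7, -0.6]
width: 0.0869
time: 1.1
ee_pos: [0.362, 0.3888, 0.2327]
eef_rot: [0.08, 0.997, -0.002, 0.001]
ft_force: [0.5, 0.4, 0.5]
width: 0.0869
time: 1.6
ee_pos: [0.4196, 0.2966, 0.2327]
eef_rot: [0.019, 1.0, -0.002, 0.001]
ft_force: [0.7, -0.2, 0.4]
width: 0.0867
time: 2.1
ee_pos: [0.4769, 0.2048, 0.2326]
eef_rot: [-0.042, 0.999, -0.002, 0.002]
ft_force: [0.0, -0.1, 0.5]
width: 0.0869
time: 2.7
ee_pos: [0.5065, 0.1166, 0.2324]
eef_rot: [-0.105, 0.994, -0.002, 0.002]
ft_force: [-0.5, 0.1, -0.9]
width: 0.0871
2.7 [0.50654205 0.11656571 0.23244451] [-0.49160063  0.1318415  -0.87946619]
[[-0.978 -0.209  0.004]
 [-0.209  0.978 -0.004]
 [-0.003 -0.004 -1.   ]] [-0.56937729  0.09227212  0.26976331  1.75499129 -0.02075     1.29520207
  1.48602082]
```

View pics/w1.png

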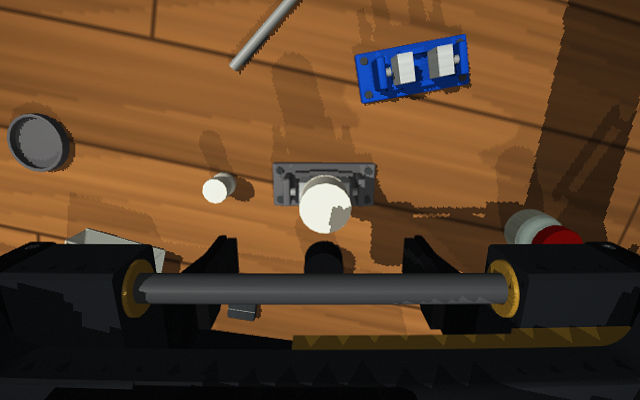

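The wrist view shows the grey clamp, with its near plate corners at (274,164) and (376,163). The cap top is at about (325,208), and the vial is at (215,188). I'll work out the poses from these.

```bash
python3 - <<'E'
from h import *
z=np.load('w1.npz'); C=(z['K'],z['d'],z['R'],z['t'])
im=cv2.imread('pics/w1.png')
# plate corners, far (robot-side) edge z=.01
for uv in [(273,164),(376,163),(274,205),(378,202)]: print('plate',ray(C,uv,.01).round(4))
def fit(img,C,x,y,w,h,zt,th,lab):
    g=cv2.cvtColor(img,6)[y:y+h,x:x+w]; m=(g>th).astype(np.uint8)
    n,l,s,c=cv2.connectedComponentsWithStats(m); i=1+s[1:,4].argmax(); print(lab,s[i])
    return c[i]+[x,y]
tp=cv2.imread('pics/top0.png'); T=cam('top')
hs=cv2.cvtColor(im,cv2.COLOR_BGR2HSV)
u=fit(tp,T,245,185,45,40,.1,200,'captop'); print(u, ray(T,u,.104).round(4))
# model overlay: cap top circle, rim, plate, dish for visual check
def circ(c,rad,z): a=np.linspace(0,2*np.pi,73); return np.c_[c[0]+rad*np.cos(a),c[1]+rad*np.sin(a),a*0+z]
p0=ray(C,(273,164),.01);p1=ray(C,(376,163),.01)
d=(p0-p1);d/=np.linalg.norm(d);print('y axis dir',-d,'len',np.linalg.norm(p0-p1))
v=-d if d[1]<0 else d; yaw=np.arctan2(-v[0],v[1]); X=np.array([np.cos(yaw),np.sin(yaw),0])
cen=(p0+p1)/2+X*.025; print('yaw',yaw,'centre',cen)
S=cam('scene'); out=[]
sc=cv2.imread('pics/scene0.png')
for img,CC,(x,y,w,h) in ((im,C,(255,140,150,110)),(tp,T,(230,170,75,55)),(sc,S,(320,150,75,55))):
    k=600//w if w<100 else 4; k=4 if w>100 else 8
    o=cv2.resize(img[y:y+h,x:x+w],None,fx=k,fy=k,interpolation=2)
    Y=np.array([-X[1],X[0],0]); 
    pl=np.array([cen+sx*.025*X+sy*.058*Y for sx,sy in((1,1),(1,-1),(-1,-1),(-1,1),(1,1))])
    for P,col in ((circ(cen,.023,.104),(0,0,255)),(pl,(0,255,0)),(circ(cen,.023,.068),(255,0,0))):
        q=((proj(CC,P)-[x,y]+.5)*k).astype(int); cv2.polylines(o,[q.reshape(-1,1,2)],False,col,1)
    out.append(o)
dd=cv2.resize(tp[180:220,375:415],(440,440),interpolation=2)
for rad,zz in ((.033,.012),(.029,.012)):
    q=((proj(T,circ(ray(T,(395.5,200),.012),rad,zz))-[375,180]+.5)*11).astype(int); cv2.polylines(dd,[q.reshape(-1,1,2)],False,(0,255,0),1)
W=np.zeros((600,800,3),np.uint8); a=[cv2.resize(o,(400,293)) for o in out]
W[:293,:400]=a[0];W[:293,400:]=a[1];W[300:593,:400]=a[2];W[300:593,400:693]=cv2.resize(dd,(293,293)); cv2.imwrite('pics/ov1.png',W)
print('dish',ray(T,(395.5,200),.012))
E
```

```text
plate [0.5055 0.0618 0.01  ]
plate [0.4802 0.1743 0.01  ]
plate [0.5525 0.0711 0.01  ]
plate [0.5237 0.1881 0.01  ]
captop [ 12   7  23  19 332]
[267.16566265 200.93072289] [0.5172 0.1196 0.104 ]
y axis dir [-0.21884681  0.97575923 -0.        ] len 0.1153405028027103
yaw 0.22063247855700943 centre [0.51724891 0.12352247 0.01      ]
dish [ 0.53563983 -0.20708972  0.012     ]
```

View pics/ov1.png

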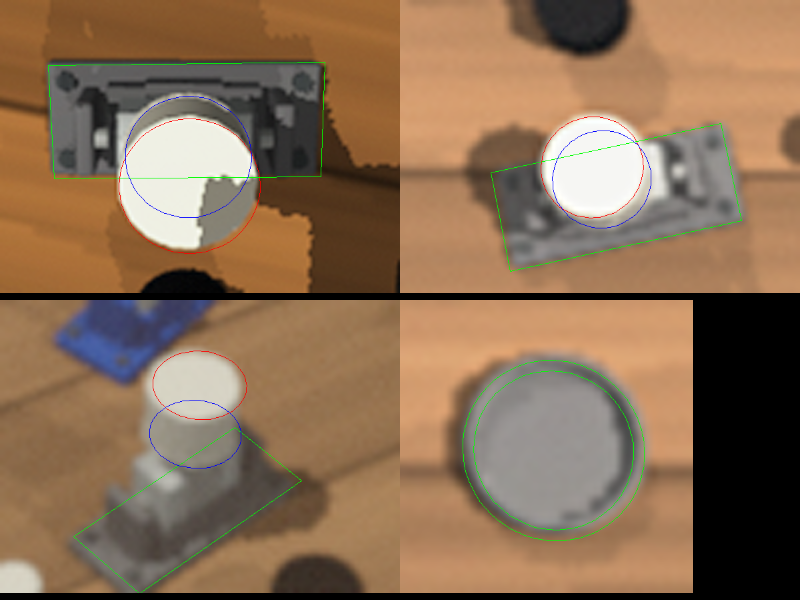

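The overlays of cap, plate and dish agree within about 1–2 mm. The clamp is at (0.5175, 0.123) with yaw 0.219. I'll grip the cap high (tips at z ≈ 0.083) so the fingers clear the dish rim later.

```bash
M='python3 -m inch'
$M '{"translation":[[0.05,0.03,-0.2],[0.11,0.064,-0.4],[0.11,0.064,-0.6],[0.11,0.064,-0.8],[0.11,0.064,-0.8],[0.11,0.064,-0.8]],"rot":[[0,0,0.008],[0,0,0.008],[0,0,0.008],[0,0,0.008],[0,0,0.008],[0,0,0.008]],"jaw":[87,87,87,87,87,87]}' 8
$M '{"translation":[[0,0,-0.15],[0,0,-0.3],[0,0,-0.45],[0,0,-0.58],[0,0,-0.58],[0,0,-0.58]],"rot":[[0,0,0],[0,0,0],[0,0,0],[0,0,0],[0,0,0],[0,0,0]],"jaw":[87,87,87,87,87,87]}'
$M '{"translation":[[0,0,0],[0,0,0],[0,0,0],[0,0,0],[0,0,0],[0,0,0],[0,0,0],[0,0,0],[0,0,0],[0,0,0],[0,0,0],[0,0,0]],"rot":[[0,0,0],[0,0,0],[0,0,0],[0,0,0],[0,0,0],[0,0,0],[0,0,0],[0,0,0],[0,0,0],[0,0,0],[0,0,0],[0,0,0]],"jaw":[40,40,40,40,40,40,40,40,40,40,40,40]}' 8
```

```text
time: 3.35
ee_pos: [0.5173, 0.1246, 0.1528]
eef_rot: [-0.11, 0.994, -0.002, 0.002]
ft_force: [-0.2, -0.1, 0.8]
width: 0.0872
time: 3.95
ee_pos: [0.5176, 0.125, 0.0955]
eef_rot: [-0.11, 0.994, -0.002, 0.002]
ft_force: [-0.1, 0.4, -0.7]
width: 0.0872
time: 5.15
ee_pos: [0.5176, 0.1249, 0.0955]
eef_rot: [-0.11, 0.994, -0.002, 0.002]
ft_force: [-0.6, -0.4, 1.2]
width: 0.0457
```

```bash
M='python3 -m inch'
$M '{"translation":[[0,0,0.05],[0,0,0.15],[0,0,0.3],[0,0,0.5],[0,0,0.7],[0,0,0.8],[0,0,0.8]],"rot":[[0,0,0],[0,0,0],[0,0,0],[0,0,0],[0,0,0],[0,0,0],[0,0,0]],"jaw":[40,40,40,40,40,40,40]}'
$M '{"translation":[[0.01,-0.15,0],[0.02,-0.35,0],[0.03,-0.55,0],[0.04,-0.8,0],[0.04,-0.95,0],[0.04,-0.95,0]],"rot":[[0,0,0],[0,0,0],[0,0,0],[0,0,0],[0,0,0],[0,0,0]],"jaw":[40,40,40,40,40,40]}'
$M '{"translation":[[0.01,-0.2,0],[0.02,-0.4,0],[0.04,-0.6,0],[0.06,-0.8,0],[0.06,-0.95,0],[0.06,-0.95,0]],"rot":[[0,0,0],[0,0,0],[0,0,0],[0,0,0],[0,0,0],[0,0,0]],"jaw":[40,40,40,40,40,40]}'
$M '{"translation":[[0.01,-0.15,0],[0.02,-0.35,0],[0.04,-0.5,0],[0.06,-0.62,0],[0.06,-0.7,0],[0.06,-0.7,0],[0.06,-0.7,0]],"rot":[[0,0,0],[0,0,0],[0,0,0],[0,0,0],[0,0,0],[0,0,0],[0,0,0]],"jaw":[40,40,40,40,40,40,40]}'
python3 - <<'E'
from h import *
s=r.read_state(); im=eyes.camera('wrist'); C=cam('wrist',s); sc=eyes.camera('scene'); tp=eyes.camera('top'); 
cv2.imwrite('pics/w2.png',im); cv2.imwrite('pics/s2.png',sc); cv2.imwrite('pics/t2.png',tp);np.savez('w2.npz',K=C[0],d=C[1],R=C[2],t=C[3])
print(s['time'],s['ee_pos'],s['width'])
W=np.zeros((600,800,3),np.uint8)
W[:400,:640]=im
W[400:600,:400]=cv2.resize(sc[200:280,190:350],(400,200)); W[400:600,400:800]=cv2.resize(sc[140:220,300:460],(400,200)); cv2.imwrite('pics/v2.png',W)
E
```

```text
time: 5.85
ee_pos: [0.5185, 0.1252, 0.1772]
eef_rot: [-0.11, 0.994, -0.001, 0.003]
ft_force: [-0.2, -0.7, -1.0]
width: 0.0454
time: 6.45
ee_pos: [0.5221, 0.0271, 0.1766]
eef_rot: [-0.108, 0.994, -0.002, 0.003]
ft_force: [-0.6, -0.4, -0.6]
width: 0.0456
time: 7.05
ee_pos: [0.5279, -0.0692, 0.1763]
eef_rot: [-0.107, 0.994, -0.002, 0.002]
ft_force: [0.6, 0.5, -0.4]
width: 0.0457
time: 7.75
ee_pos: [0.534, -0.1383, 0.1762]
eef_rot: [-0.107, 0.994, -0.002, 0.002]
ft_force: [-0.2, -0.3, -0.5]
width: 0.0457
7.75 [ 0.53397922 -0.13833816  0.17617914] 0.045661352131055356
```

View pics/v2.png

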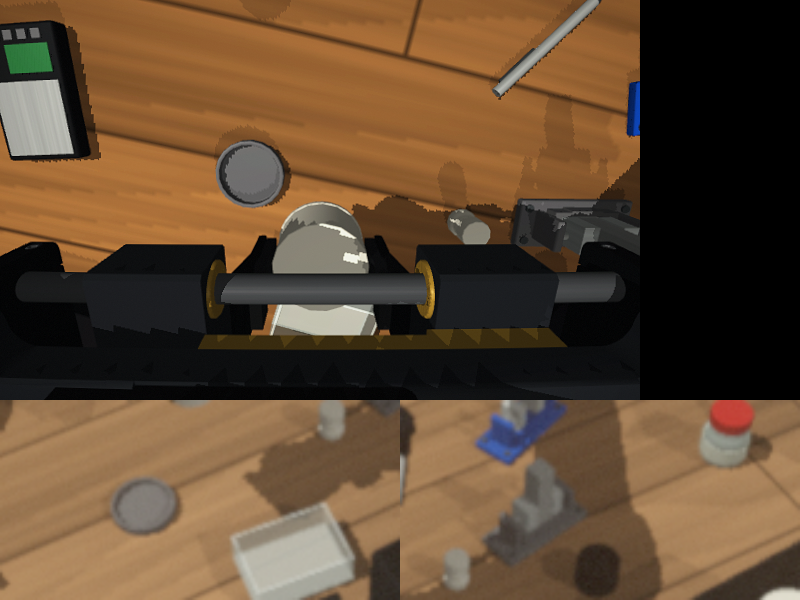

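The wrist view shows the held cap upright, with the rim edge at (320,203) and sides at 273 and 369. The dish is at (251,174), or scene (248,242), and the weight stands bare in the clamp.

```bash
python3 - <<'E'
from h import *
z=np.load('w2.npz'); C=(z['K'],z['d'],z['R'],z['t'])
im=cv2.imread('pics/w2.png')
print(ray(C,(251,173.5),.012), ray(cam('scene'),(248,242),.012), ray(cam('top'),(395.5,200),.012))
for dz in(-.0275,.0085):
  for dx in (0,):
    a=np.linspace(0,2*np.pi,73);p=np.array([.534,-.1383,.1762]); q=proj(C,np.c_[p[0]+dx+.023*np.cos(a),p[1]+.023*np.sin(a),a*0+p[2]+dz]); print(dz,q.min(0),q.max(0))
# dish fit by overlay error: outline from gray mask
q=proj(C,np.c_[.5357+.033*np.cos(a),-.2071+.033*np.sin(a),a*0+.012]); print('dish pred',q.min(0),q.max(0))
E
```

```text
[ 0.53541564 -0.20581993  0.012     ] [ 0.54235991 -0.20818346  0.012     ] [ 0.53563983 -0.20708972  0.012     ]
-0.0275 [279.6804191  204.44275052] [360.15135051 278.91974621]
0.0085 [270.58167827 227.28381233] [368.65573991 315.43999532]
dish pred [215.17045894 138.54577392] [284.1846604  206.57492756]
```

```bash
M='python3 -m inch'
$M '{"translation":[[0.01,-0.15,0],[0.01,-0.35,0],[0.015,-0.55,-0.1],[0.015,-0.68,-0.3],[0.015,-0.68,-0.5],[0.015,-0.68,-0.7],[0.015,-0.68,-0.9],[0.015,-0.68,-0.9],[0.015,-0.68,-0.9]],"rot":[[0,0,0],[0,0,0],[0,0,0],[0,0,0],[0,0,0],[0,0,0],[0,0,0],[0,0,0],[0,0,0]],"jaw":[40,40,40,40,40,40,40,40,40]}'
$M '{"translation":[[0,0,-0.1],[0,0,-0.2],[0,0,-0.3],[0,0,-0.4],[0,0,-0.48],[0,0,-0.52],[0,0,-0.52]],"rot":[[0,0,0],[0,0,0],[0,0,0],[0,0,0],[0,0,0],[0,0,0],[0,0,0]],"jaw":[40,40,40,40,40,40,40]}'
```

```text
time: 8.8
ee_pos: [0.5357, -0.206, 0.0867]
eef_rot: [-0.108, 0.994, -0.002, 0.002]
ft_force: [0.1, -0.6, 0.4]
width: 0.0457
time: 9.5
ee_pos: [0.5353, -0.206, 0.034]
eef_rot: [-0.108, 0.994, -0.002, 0.002]
ft_force: [-0.6, -0.3, -0.6]
width: 0.0457
```

```bash
M='python3 -m inch'
$M '{"translation":[[0,0,-0.01],[0,0,-0.02],[0,0,-0.02],[0,0,-0.02]],"rot":[[0,0,0],[0,0,0],[0,0,0],[0,0,0]],"jaw":[40,40,40,40]}'
$M '{"translation":[[0,0,0],[0,0,0],[0,0,0],[0,0,0],[0,0,0]],"rot":[[0,0,0],[0,0,0],[0,0,0],[0,0,0],[0,0,0]],"jaw":[60,80,80,80,80]}'
$M '{"translation":[[0,0,0.05],[0,0,0.15],[0,0,0.35],[0,0,0.6],[0,0,0.85],[0,0,0.95],[0,0,0.95]],"rot":[[0,0,0],[0,0,0],[0,0,0],[0,0,0],[0,0,0],[0,0,0],[0,0,0]],"jaw":[80,80,80,80,80,80,80]}'
$M '{"translation":[[0,0.2,0.1],[0,0.4,0.2],[0,0.6,0.3],[0,0.8,0.35],[-0.06,0.95,0.35],[-0.06,0.95,0.35]],"rot":[[0,0,0],[0,0,0],[0,0,0],[0,0,0],[0,0,0],[0,0,0]],"jaw":[60,60,60,60,60,60]}'
$M '{"translation":[[0,0.25,0],[-0.02,0.5,0],[-0.04,0.7,0],[-0.06,0.85,0],[-0.06,0.95,0],[-0.06,0.95,0]],"rot":[[0,0,0],[0,0,0],[0,0,0],[0,0,0],[0,0,0],[0,0,0]],"jaw":[60,60,60,60,60,60]}'
$M '{"translation":[[0,0.25,0],[-0.02,0.5,0],[-0.04,0.7,0],[-0.06,0.85,0],[-0.06,0.95,0],[-0.06,0.95,0]],"rot":[[0,0,0],[0,0,0],[0,0,0],[0,0,0],[0,0,0],[0,0,0]],"jaw":[60,60,60,60,60,60]}'
python3 - <<'E'
from h import *
s=r.read_state(); im=eyes.camera('wrist'); C=cam('wrist',s); sc=eyes.camera('scene'); tp=eyes.camera('top'); 
cv2.imwrite('pics/w3.png',im); np.savez('w3.npz',K=C[0],d=C[1],R=C[2],t=C[3])
print(s['time'],s['ee_pos'],s['eef_rot'],s['width'])
W=np.zeros((600,800,3),np.uint8)
W[:400,:640]=im
W[400:600,:200]=cv2.resize(tp[180:220,375:415],(200,200));W[400:600,200:400]=cv2.resize(sc[220:260,225:265],(200,200))
W[400:600,400:800]=cv2.resize(sc[140:220,300:460],(400,200)); cv2.imwrite('pics/v3.png',W)
E
```

```text
time: 9.9
ee_pos: [0.5354, -0.206, 0.0322]
eef_rot: [-0.108, 0.994, -0.002, 0.002]
ft_force: [0.5, -0.7, -0.8]
width: 0.0451
time: 10.4
ee_pos: [0.5354, -0.206, 0.0322]
eef_rot: [-0.108, 0.994, -0.002, 0.002]
ft_force: [0.4, 0.2, -0.5]
width: 0.0758
time: 11.1
ee_pos: [0.5363, -0.2063, 0.129]
eef_rot: [-0.108, 0.994, -0.002, 0.004]
ft_force: [0.3, -0.2, -0.5]
width: 0.0798
time: 11.7
ee_pos: [0.5296, -0.1089, 0.1628]
eef_rot: [-0.109, 0.994, -0.001, 0.003]
ft_force: [-0.6, -0.5, -0.8]
width: 0.0605
time: 12.3
ee_pos: [0.5235, -0.0131, 0.1622]
eef_rot: [-0.11, 0.994, -0.001, 0.002]
ft_force: [0.5, 0.3, 0.3]
width: 0.0602
time: 12.9
ee_pos: [0.5177, 0.0822, 0.162]
eef_rot: [-0.111, 0.994, -0.001, 0.002]
ft_force: [0.5, 0.3, -0.2]
width: 0.0599
12.9 [0.51770784 0.08220988 0.16196923] [-0.11058827  0.99386303 -0.00141807  0.00211937] 0.05985162722855537
```

View pics/v3.png

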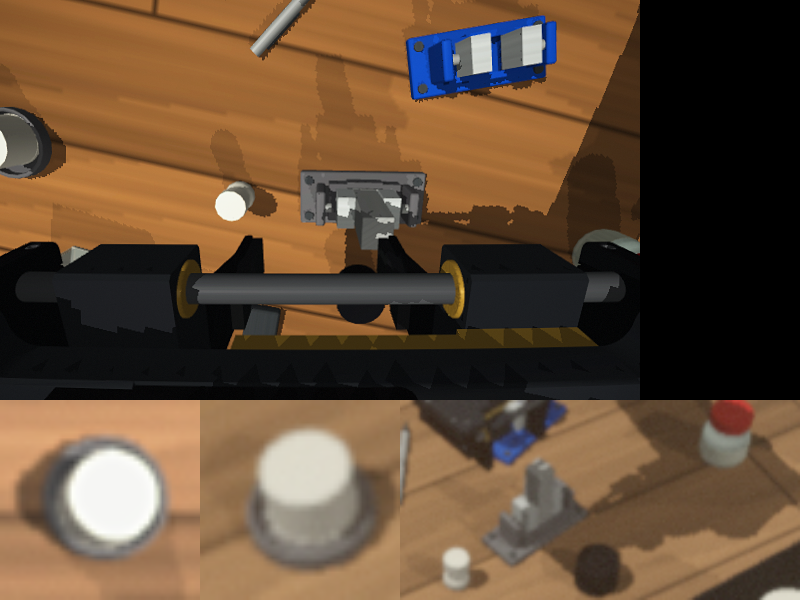

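The cap sits upright inside the dish rim. The weight's top face is around (376,236), and the plate's near corners are at (302,172) and (426,174).

```bash
python3 - <<'E'
from h import *
z=np.load('w3.npz'); C=(z['K'],z['d'],z['R'],z['t'])
p0=ray(C,(302,172),.01);p1=ray(C,(426,174),.01); v=(p1-p0)/np.linalg.norm(p1-p0); yaw=np.arctan2(-v[0],v[1]);X=np.array([np.cos(yaw),np.sin(yaw),0])
print(yaw,np.linalg.norm(p1-p0),(p0+p1)/2+.025*X)
im=cv2.imread('pics/w3.png'); k=8; x,y,w,h=325,165,90,75
o=cv2.resize(im[y:y+h,x:x+w],None,fx=k,fy=k,interpolation=0)
cen=np.array([.5175,.1235,0]);yaw=.219;X=np.array([np.cos(yaw),np.sin(yaw),0]);Y=np.array([-X[1],X[0],0])
for zz,hx,hy,col in((.1,.012,.011,(0,0,255)),(.055,.012,.011,(255,0,0)),(.055,.013,.0253,(0,255,0))):
    P=np.array([cen+a*hx*X+b*hy*Y+[0,0,zz] for a,b in((1,1),(1,-1),(-1,-1),(-1,1),(1,1))]); q=((proj(C,P)-[x,y]+.5)*k).astype(int); print(zz,proj(C,P).round(1).tolist()); cv2.polylines(o,[q.reshape(-1,1,2)],False,col,1)
cv2.imwrite('pics/ov3.png',o)
E
```

```text
0.20634478419525973 0.1137149368295419 [0.51772122 0.12298771 0.01      ]
0.1 [[394.5, 251.3], [362.6, 251.2], [364.0, 218.2], [396.8, 218.3], [394.5, 251.3]]
0.055 [[382.9, 228.2], [356.0, 228.2], [357.0, 199.9], [384.6, 200.0], [382.9, 228.2]]
0.055 [[400.3, 229.4], [338.5, 229.3], [339.1, 198.6], [402.6, 198.8], [400.3, 229.4]]
```

View pics/ov3.png

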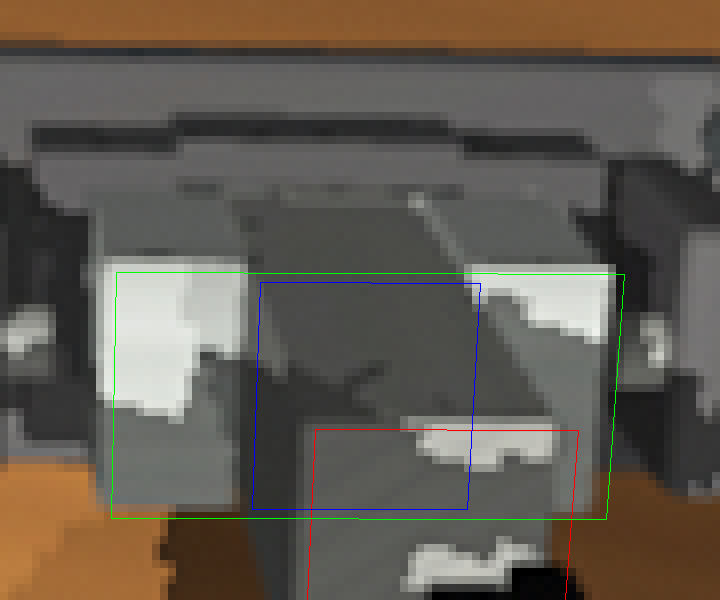

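Per this overlay the jaws and weight sit about 1.3 mm to the −y side of the first estimate. I'll take (0.517, 0.1225) and descend over the bar.

```bash
M='python3 -m inch'
$M '{"translation":[[0,0.15,0],[0,0.3,0],[-0.007,0.4,0],[-0.007,0.4,0],[-0.007,0.4,-0.2],[-0.007,0.4,-0.4],[-0.007,0.4,-0.6],[-0.007,0.4,-0.75],[-0.007,0.4,-0.8],[-0.007,0.4,-0.8],[-0.007,0.4,-0.8]],"rot":[[0,0,0],[0,0,0],[0,0,0],[0,0,0],[0,0,0],[0,0,0],[0,0,0],[0,0,0],[0,0,0],[0,0,0],[0,0,0]],"jaw":[60,60,60,60,60,60,60,60,60,60,60]}'
$M '{"translation":[[0,0,0],[0,0,0],[0,0,0],[0,0,0],[0,0,0],[0,0,0],[0,0,0],[0,0,0],[0,0,0],[0,0,0]],"rot":[[0,0,0],[0,0,0],[0,0,0],[0,0,0],[0,0,0],[0,0,0],[0,0,0],[0,0,0],[0,0,0],[0,0,0]],"jaw":[15,15,15,15,15,15,15,15,15,15]}' 3
python3 -c "
from h import *
s=r.read_state();print(s['ee_pos'],s['ft_force'],s['torque'],s['width'])"
```

```text
time: 14.15
ee_pos: [0.5176, 0.1205, 0.0829]
eef_rot: [-0.109, 0.994, -0.002, 0.003]
ft_force: [0.7, 0.7, -0.2]
width: 0.0603
time: 15.15
ee_pos: [0.5176, 0.1208, 0.083]
eef_rot: [-0.109, 0.994, -0.001, 0.003]
ft_force: [-1.9, 2.1, 1.4]
width: 0.0225
[0.51755394 0.12080927 0.08296122] [-1.89470383  2.05545026  1.36946592] [ 0.64511355  0.23083207 -0.01884298] 0.022502880234254622
```

```bash
M='python3 -m inch'
$M '{"translation":[[0,0.01,0],[0,0.01,0],[0,0.01,0],[0,0.01,0]],"rot":[[0,0,0],[0,0,0],[0,0,0],[0,0,0]],"jaw":[15,15,15,15]}' 3
$M '{"translation":[[0,0,0],[0,0,0],[0,0,0],[0,0,0],[0,0,0],[0,0,0]],"rot":[[0,0,0],[0,0,0],[0,0,0],[0,0,0],[0,0,0],[0,0,0]],"jaw":[15,15,15,15,15,15]}' 45
python3 -c "
from h import *
s=r.read_state();print(s['ee_pos'],s['ft_force'],s['torque'],s['width'])"
```

```text
time: 15.55
ee_pos: [0.5175, 0.1216, 0.0828]
eef_rot: [-0.109, 0.994, -0.002, 0.003]
ft_force: [-0.7, -0.3, 0.8]
width: 0.0218
time: 16.15
ee_pos: [0.5175, 0.1216, 0.0829]
eef_rot: [-0.109, 0.994, -0.001, 0.003]
ft_force: [-0.2, 1.4, 0.7]
width: 0.0217
[0.51747605 0.12164584 0.0828668 ] [-0.22360457  1.35272524  0.69592606] [0.39752174 0.23145208 0.01155409] 0.021688641357055328
```

The bar is gripped at 45 N with almost no side load. Now I'll lean towards the +y jaw about its foot edge, by 0.12 rad.

```bash
M='python3 -m inch'
$M '{"translation":[[-0.0047,0.0214,0.0024],[-0.0094,0.043,0.0041],[-0.014,0.0645,0.0051],[-0.0188,0.086,0.0055],[-0.0188,0.086,0.0055],[-0.0188,0.086,0.0055],[-0.0188,0.086,0.0055]],"rot":[[-0.028,-0.006,0],[-0.056,-0.012,0],[-0.084,-0.018,0],[-0.112,-0.0245,0],[-0.112,-0.0245,0],[-0.112,-0.0245,0],[-0.112,-0.0245,0]],"jaw":[15,15,15,15,15,15,15]}'
cat > st.py <<'E'
from h import *
s=r.read_state();R=Ro.from_quat(s['eef_rot']).as_matrix();c=np.array([.977,.2133,0]);Y=np.array([-.2133,.977,0]);p=np.array(s['ee_pos'])-[.5175,.12165,.0829]
print(s['time'],s['ee_pos'],'dXYZmm',(p@c*1e3).round(2),(p@Y*1e3).round(2),(p[2]*1e3).round(2),'lean',-R[:,2]@Y,'tiltX',-R[:,2]@c,'F',s['ft_force'].round(1),s['torque'].round(2),s['width'])
E
python3 st.py
```

```text
time: 16.85
ee_pos: [0.5157, 0.1296, 0.0833]
eef_rot: [-0.109, 0.992, -0.061, 0.009]
ft_force: [2.0, -1.5, -1.8]
width: 0.0219
16.85 [0.51570077 0.12961628 0.08331871] dXYZmm -0.06 8.17 0.42 lean 0.122906169179043 tiltX -0.004704986396871119 F [ 2.  -1.5 -1.8] [-0.48 -0.27 -0.03] 0.021939530049199452
```

```bash
M='python3 -m inch'
$M '{"translation":[[-0.003,0.012,0],[-0.003,0.012,0],[-0.003,0.012,0],[-0.003,0.012,0]],"rot":[[-0.004,-0.001,0],[-0.004,-0.001,0],[-0.004,-0.001,0],[-0.004,-0.001,0]],"jaw":[15,15,15,15]}'
python3 st.py
python3 - <<'E'
from h import *
sc=eyes.camera('scene'); cv2.imwrite('pics/s4.png',sc)
E
```

```text
time: 17.25
ee_pos: [0.5156, 0.13, 0.0833]
eef_rot: [-0.108, 0.992, -0.063, 0.009]
ft_force: [1.9, -4.7, -1.1]
width: 0.0219
17.25 [0.51556415 0.13003524 0.08331601] dXYZmm -0.1 8.61 0.42 lean 0.12774667806564444 tiltX -0.00470492708898457 F [ 1.9 -4.7 -1.1] [-0.95 -0.42 -0.03] 0.021906094177527143
```

Force is rising at the +y stop. Now back through upright and over to the −y jaw.

```bash
M='python3 -m inch'
$M '{"translation":[[0.0092,-0.042,-0.001],[0.0184,-0.084,-0.004],[0.0184,-0.084,-0.004],[0.023,-0.105,-0.002],[0.0277,-0.127,0],[0.033,-0.15,0.001],[0.0385,-0.176,0.001],[0.0385,-0.176,0.001],[0.0385,-0.176,0.001],[0.0385,-0.176,0.001]],"rot":[[0.0575,0.0125,0],[0.115,0.025,0],[0.115,0.025,0],[0.143,0.031,0],[0.171,0.0373,0],[0.2,0.0435,0],[0.23,0.05,0],[0.23,0.05,0],[0.23,0.05,0],[0.23,0.05,0]],"jaw":[15,15,15,15,15,15,15,15,15,15]}'
python3 st.py
```

```text
time: 18.3
ee_pos: [0.519, 0.1137, 0.0833]
eef_rot: [-0.109, 0.992, 0.059, -0.004]
ft_force: [-1.3, 3.8, -1.9]
width: 0.0217
18.3 [0.51904189 0.11369491 0.08333269] dXYZmm -0.19 -8.1 0.43 lean -0.11753937197175635 tiltX -0.0043000205003735055 F [-1.3  3.8 -1.9] [ 0.8   0.23 -0.06] 0.02168637888566414
```

```bash
M='python3 -m inch'
$M '{"translation":[[0.003,-0.013,0],[0.003,-0.013,0],[0.003,-0.013,0],[0.003,-0.013,0]],"rot":[[0.004,0.001,0],[0.004,0.001,0],[0.004,0.001,0],[0.004,0.001,0]],"jaw":[15,15,15,15]}'
python3 st.py
```

```text
time: 18.7
ee_pos: [0.5192, 0.1133, 0.0834]
eef_rot: [-0.109, 0.992, 0.061, -0.004]
ft_force: [-0.3, 5.7, -2.0]
width: 0.0213
18.7 [0.51916711 0.11328129 0.08340038] dXYZmm -0.16 -8.53 0.5 lean -0.1224308218113066 tiltX -0.004045923700864857 F [-0.3  5.7 -2. ] [ 1.19  0.27 -0.02] 0.021271381373383087
```

```bash
M='python3 -m inch'
$M '{"translation":[[-0.009,0.042,-0.001],[-0.018,0.083,-0.005],[-0.018,0.083,-0.005],[-0.018,0.083,-0.005],[-0.018,0.083,-0.005]],"rot":[[-0.058,-0.0127,0],[-0.116,-0.0254,0],[-0.116,-0.0254,0],[-0.116,-0.0254,0],[-0.116,-0.0254,0]],"jaw":[15,15,15,15,15]}'
python3 st.py
python3 - <<'E'
from h import *
im=eyes.camera('wrist'); sc=eyes.camera('scene')
W=np.zeros((600,800,3),np.uint8); W[:,:400]=cv2.resize(sc[140:230,320:380],(400,600)); W[:300,400:]=cv2.resize(im[150:270,240:400],(400,300));cv2.imwrite('pics/v5.png',W)
E
$M '{"translation":[[0,0,0.02],[0,0,0.04],[0,0,0.05],[0,0,0.05],[0,0,0.05]],"rot":[[0,0,0],[0,0,0],[0,0,0],[0,0,0],[0,0,0]],"jaw":[15,15,15,15,15]}'
python3 st.py
```

```text
time: 19.2
ee_pos: [0.5175, 0.1206, 0.0829]
eef_rot: [-0.109, 0.994, -0.0, 0.002]
ft_force: [0.5, 0.5, -1.6]
width: 0.0213
19.2 [0.51753984 0.12058417 0.08287715] dXYZmm -0.19 -1.05 -0.02 lean 0.0007499879246392876 tiltX -0.003987528493416931 F [ 0.5  0.5 -1.6] [ 0.3   0.07 -0.01] 0.021323474359600414
time: 19.8
ee_pos: [0.5175, 0.1204, 0.0879]
eef_rot: [-0.109, 0.994, -0.0, 0.002]
ft_force: [-0.7, 0.3, -3.8]
width: 0.0217
19.8 [0.51753611 0.12043369 0.08787252] dXYZmm -0.22 -1.2 4.97 lean 0.001164475401504775 tiltX -0.003980738048157857 F [-0.7  0.3 -3.8] [0.08 0.02 0.  ] 0.021720783427223393
```

The weight is up 5 mm, past its 3 mm of play, and the force is only its own weight (−3.8 N), so it's free. Lifting straight to about 2 cm above the jaws.

```bash
M='python3 -m inch'
$M '{"translation":[[-0.002,0.01,0.02],[-0.002,0.01,0.07],[-0.002,0.01,0.12],[-0.002,0.01,0.18],[-0.002,0.01,0.25],[-0.002,0.01,0.32],[-0.002,0.01,0.4],[-0.002,0.01,0.48],[-0.002,0.01,0.55],[-0.002,0.01,0.6],[-0.002,0.01,0.6],[-0.002,0.01,0.6],[-0.002,0.01,0.6],[-0.002,0.01,0.6]],"rot":[[0,0,0],[0,0,0],[0,0,0],[0,0,0],[0,0,0],[0,0,0],[0,0,0],[0,0,0],[0,0,0],[0,0,0],[0,0,0],[0,0,0],[0,0,0],[0,0,0]],"jaw":[15,15,15,15,15,15,15,15,15,15,15,15,15,15]}'
python3 st.py
python3 - <<'E'
from h import *
s=r.read_state(); im=eyes.camera('wrist'); sc=eyes.camera('scene'); tp=eyes.camera('top')
cv2.imwrite('pics/w6.png',im);cv2.imwrite('pics/s6.png',sc)
W=np.zeros((600,800,3),np.uint8); W[:300,:400]=cv2.resize(sc[125:215,300:420],(400,300),interpolation=2); W[:300,400:]=cv2.resize(im[120:270,220:420],(400,300))
W[300:,:480]=cv2.resize(sc,(480,300)); W[300:,480:]=tp[100:400,170:490];cv2.imwrite('pics/v6.png',W)
E
```

```text
time: 21.2
ee_pos: [0.5171, 0.1214, 0.1475]
eef_rot: [-0.109, 0.994, -0.0, 0.002]
ft_force: [-0.1, 0.4, -3.8]
width: 0.022
21.2 [0.51711492 0.12139631 0.1474994 ] dXYZmm -0.43 -0.17 64.6 lean 0.001247728462269102 tiltX -0.003306176923409206 F [-0.1  0.4 -3.8] [ 0.11  0.01 -0.02] 0.022048408292037962
```

View pics/v6.png

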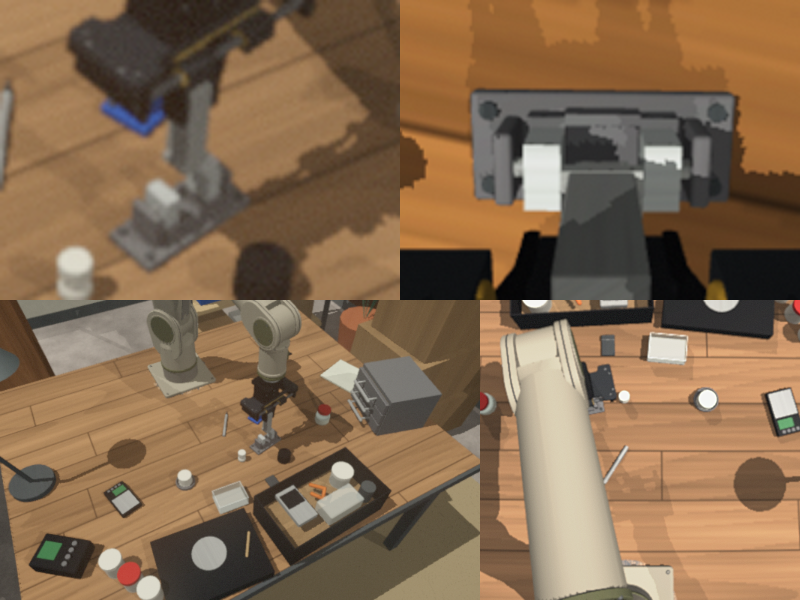

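The picture shows the weight upright in the gripper, above the clamp and clear of it. Both jaws are back against their posts, and the cap is in the dish. Handing in.

```bash
python3 -c "
from bench import r
print(r.close_job()); s=r.read_state(); print(s['time'],s['ee_pos'],s['width'])"
```

```text
the job is handed in; nothing more can be done
None
the job is handed in; nothing more can be done
```

The job is done and handed in at about 21 s, well inside the 61 s limit; handing in reports no verdict.

- **Cap:** I lifted the white cap off the weight, set it open side down in the dish and let go. Pictures from the top and scene cameras show it upright inside the dish rim.
- **Freeing the weight:** I gripped the bar at 45 N and leaned it about 0.12 rad towards the +y jaw, then the −y jaw. The wrist force readings stayed below 7 N. A 5 mm test lift showed only the weight's own load (−3.8 N), so no hard pull was needed.
- **Last checks:** The lift was 64.6 mm, which puts the underside about 20 mm above the jaw tops. The tool leans less than 0.004 rad, and the grip width is 22.0 mm with a steady −3.8 N. The last pictures show both jaws back against their posts and the weight above the clamp.
- **Other objects:** Those visible in the last pictures look undisturbed, but I did not measure them.
- **Disagreements:** Clamp position estimates differed by 1–2 mm between views, and the scene camera put the dish about 7 mm further out in x. I used the top and wrist values for the dish. For the clamp I averaged the wrist estimates, then corrected by 1 mm on a light test grip.

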